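Battery case stored heavy end down

TASK

The slim aluminium case on the desk has a battery hidden in one end. Lift it well clear of the desk by the upright tab at its middle, see which end dips, and lay it heavy end down in whichever of the two sloping wooden rests falls the same way. Leave it lying still in the trough with its lower end at, or within about a centimetre of, the stop.

Things in the scene. Friction and masses are not known exactly. Their poses are not given: they have to be found in the camera images.
- case_mid (a point): centre of the aluminium case with two alike grey end caps, 160 x 28 x 28 mm, about 0.2 kg, lying flat, roughly along world y. x runs along it, z up. The battery is in its +x or its -x end, differently each time; the centre of mass lies about 30 mm that way and nothing outside shows it. Held up by the tab, the case swings heavy end down by 20 degrees in under a second, to a stop.
- tab (a point): centre of the black upright tab over the case's middle, 46 mm above the case's centre, 60 above the desk: 14 mm thick along y (across the case: pinch it so), 26 wide along x, 42 tall. It stands on a yoke 36 mm wide, hinged along y through the case's centre; the hinge turns 20 degrees either way, with slight friction that keeps the tab upright when let go.
- seat_a (a point): where the case's centre lies when stored, 14 mm above the floor and 63 above the desk, in a fixed wooden rest: trough 40 mm wide inside, x DOWN its 20 degree slope, y level across. Floor runs from x = -4 mm to the stop at +82, so the case's upper half overhangs: heavy end up, it tips out. Cheeks 12 mm high from x = 28; stop 16 mm. It falls to the robot's left (about +y).
- seat_b (a point): where the case's centre lies when stored, 14 mm above the floor and 63 above the desk, in a fixed wooden rest: trough 40 mm wide inside, x DOWN its 20 degree slope, y level across. Floor runs from x = -4 mm to the stop at +82, so the case's upper half overhangs: heavy end up, it tips out. Cheeks 12 mm high from x = 28; stop 16 mm. It falls to the robot's right (about -y).
There are look-alikes about, which are no part of the job. Leave any red look-alike of the part that bears seat_b alone.

How it is judged:
On the way:
1. the case is lifted well clear of the desk (its centre more than 85 mm above it) (height (world z) of case_mid above 0.085 m), for 0.2 s.
At the end, for the whole second after the job is handed in: The case lies still in one of the two rests, its centre within 22 mm of that rest's seat point and its length within 10 degrees of the trough's slope line. Only the rest that falls towards the heavy end can hold it so; in the other it tips out (((distance between case_mid and seat_a below 0.022 m and angle between the x axis of case_mid and the x axis of seat_a, either way round below 0.175 rad) or (distance between case_mid and seat_b below 0.022 m and angle between the x axis of case_mid and the x axis of seat_b, either way round below 0.175 rad)) and linear speed of case below 0.02 m/s); the robot touches nothing.
It also fails if it takes over 32 s, if anything falls off the work surface, if the arm or the gripper's body presses on something with over 40 N, if the wrist force passes 120 N, or if a joint passes its speed limit or range.

ROBOT

A 7-joint arm with a two-finger parallel gripper is mounted at the origin on a cart in front of the work surface, level with it; the furniture and walls round the work are solid. World frame = base frame: x ahead of the robot, y to its left, z up, the work surface at z = 0. Lengths are in m, angles in rad, forces in N, time in s.
With the tool pointing down it reaches from about 0.35 to 0.9 m from the base axis. Payload 19.9 kg.
Tool frame: the origin (TCP) lies at the very end of the fingers, on their centre line; the grasp point (between the pads) lies 19 mm behind it; z points along the fingers, y is the line along which they close (so a half turn about z gives the same grasp; the last joint's range is limited). The gripper opens to 85 mm and grips with 20 to 120 N. Pads are 22 mm wide; open, the fingers measure 114 mm over their backs; the gripper's body (76 mm by 85 mm) begins 54 mm behind the grasp point. The pads swing forward as they close: fully open they stand 13 mm farther back than shut.
Start: joints at [1.29, 0.417, -0.01, 1.614, 0.005, 1.111, -0.053], TCP at [0.148, -0.607, 0.231] pointing down, gripper open.
Joint ranges: [-2.81, 2.81], [-0.39, 2.02], [-1.27, 1.25], [0.06, 2.57], [-1.19, 4.33], [0.19, 2], [-2.82, 2.82]. Speed limits (rad/s): [1.89, 1.89, 2.39, 2.39, 3.01, 3.01, 3.01].

INTERFACE

Orientations are given as a rotation vector (axis times angle).
In Python, from plant import ctrl, eyes, order gives the robot as it stands. The module is installed in compiled form; this text tells all that it offers.
- The arm moves only by the tool arm_command, never from a script. Its argument "series" is a list of rows, each a list of 5 numbers: the finger opening in cm, from 0 to 8.54, then the shift along the tool's x, y, z in cm, then the turn about the tool's z in degrees. A call has 1 to 20 rows; each row shifts and turns the commanded pose from where the row before left it, along the tool's axes as they then stand; what a row does not reach is not made up. A row lasts 1/12 s, in which the tool goes at most 41.7 mm and 7.16 degrees, less where a joint would pass 70% of its speed; a pose out of reach is approached as far as the arm can. A call with a gripper value outside its range is refused whole. The fingers move at their own pace and stop on an object; "squeeze" is the grip in N (left out, the last holds). Time passes only in rows, so rows that do not move let the fingers close. It gives the time, the measured TCP pose, the force, the opening and the grip force at its end, in the units of the state.
- ctrl.get_state(): the state, without advancing time (a new reading comes with each control period).
- eyes.grab_frame(name): name is "scene" or "top"; returns a dict with "pixels" (400x640x3 uint8, red, green, blue), "depth" (400x640 float32, m along the optical axis (not along the pixel's ray), 0 where there is no reading), "fx", "fy", "cx", "cy" (pixels), "position" and "rotation" of the camera in the world. Camera axes: x right, y up, looking along -z (the intrinsics and any distortion apply to the point x, -y, -z); pixel columns grow to the right and rows downward; lengths in m; the calibration is good to about 2 mm. A picture is of the moment at which its call begins.
- order.hand_in(): hands the job in; it is judged then, once.
The state is a dict: "time": time; "q": joint angles; "qd": joint speeds; "joint_efforts": joint torques, N m; "tcp_pos": TCP position; "tool_rot": TCP orientation; "wrist_force": force on the tool from outside, world axes, zero at the start; "torque": the same for the moment, N m; "width": finger opening in m; "finger_force": force on a finger pad.
Only numpy, scipy, OpenCV 4.12 (cv2) and the standard library are available. Lean on these libraries where they do the work, as an engineer would, in place of code of your own. Each camera call takes 0.05 s, during which the arm holds its last target. There are 200 camera calls.

## Working session

There is one attempt and no reset: what is moved stays moved. The work goes in short steps, Python scripts to look and compute and a tool call to move; the robot and the scene stay as the last step left them, time stands still between calls to the robot, and variables do not carry over. Pictures are saved under pics/ and viewed, at most 10 in all, crops included, and the job is handed in when it is done.

Besides the shell and the picture viewer there is one more tool, called after "Emit:" by a JSON object that holds its "fn" and its "kwargs". arm_command: Moves the arm, as the interface text tells. Its arguments: {"type":"object","properties":{"series":{"type":"array","items":{"type":"array","items":{"type":"number"}}},"squeeze":{"type":"number"}},"required":["series"]}

```bash
mkdir -p pics
cat > h.py <<'E'
import numpy as np, cv2
from plant import ctrl, eyes, order
from scipy.spatial.transform import Rotation as R
def rot(f):
    r=np.array(f["rotation"],float)
    return r if r.shape==(3,3) else (R.from_rotvec(r).as_matrix() if r.size==3 else R.from_quat(r).as_matrix())
def grab(n,save=None):
    f=eyes.grab_frame(n)
    if save: cv2.imwrite('pics/'+save,f["pixels"][:,:,::-1])
    return f
def cloud(f):
    v,u=np.mgrid[0:400,0:640]; d=f["depth"]
    c=np.stack([(u-f["cx"])/f["fx"]*d,-(v-f["cy"])/f["fy"]*d,-d],-1)
    return c@rot(f).T+np.array(f["position"])
E
python3 - <<'E'
from h import *
for n in("scene","top"):
    f=grab(n,n+"0.png"); print(n,f["position"],np.array(f["rotation"]).tolist(),f["fx"],f["cx"],f["cy"],[k for k in f])
s=ctrl.get_state(); print(s)
E
```

```text
scene [0.2461855  0.63197297 0.69706921] [0.297360527093285, -0.9390472587195607, -2.393991792934198] 445.99410579162975 319.11110434130944 206.18816442113922 ['pixels', 'depth', 'fx', 'fy', 'cx', 'cy', 'position', 'rotation']
top [0.43257015 0.11798739 0.89662442] [0.18035355905893607, -0.15245022114318216, -1.3686915237660262] 396.05747066399334 320.24880791956645 201.07435880769324 ['pixels', 'depth', 'fx', 'fy', 'cx', 'cy', 'position', 'rotation']
{'time': 0.1, 'q': array([ 1.29047987,  0.41791287, -0.010306  ,  1.61409615,  0.00468317,
        1.11073976, -0.05299421]), 'qd': array([ 0.00017639, -0.00091772,  0.00226837, -0.00191506,  0.00055773,
        0.00107608,  0.0010034 ]), 'joint_efforts': array([ 1.58265218e-03, -8.65817642e+01,  6.80864677e-01, -4.35637522e+01,
        1.93672848e-02,  4.81731418e-03,  1.35274067e-04]), 'tcp_pos': array([ 0.14776761, -0.60695398,  0.2307312 ]), 'tool_rot': array([-3.11811520e+00, -3.74122532e-01,  3.22325700e-04]), 'wrist_force': array([ 0.5664221 , -0.58852518, -0.46953538]), 'torque': array([-0.0206176 ,  0.01823317, -0.0193537 ]), 'finger_force': 0.0, 'width': 0.0859783655411392}
```

View pics/scene0.png

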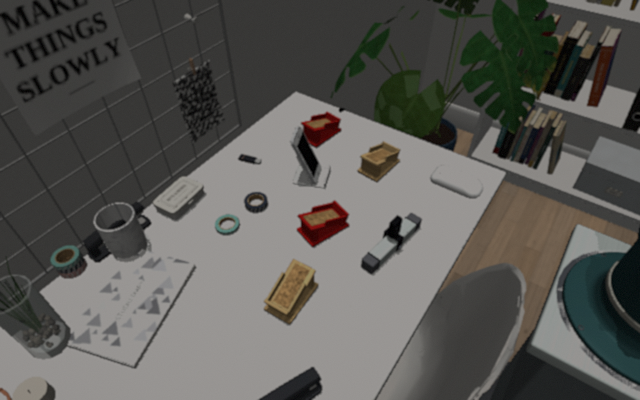

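View pics/top0.png

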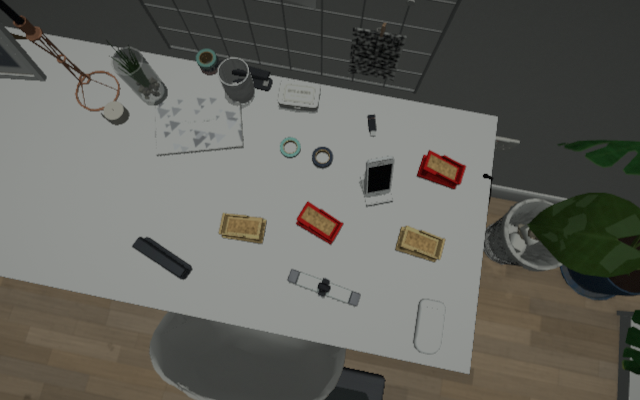

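The scene and top views agree. The case lies at top (324,288), with the black tab at its middle. The wooden rests are at top (243,228) and (420,243), and the red look-alikes at (320,223) and (440,168). Next I'll measure with depth.

Run:
```python
from h import *
f=grab("top"); P=cloud(f); img=f["pixels"]
hsv=cv2.cvtColor(img,cv2.COLOR_RGB2HSV)
def st(m,name):
    p=P[m]; p=p[np.isfinite(p).all(1)&(p[:,2]>0.004)&(p[:,2]<.2)]
    xy=p[:,:2].astype(np.float32); r=cv2.minAreaRect(xy); bp=cv2.boxPoints(r)
    print(name,len(p),"rect c",np.round(r[0],4),"sz",np.round(r[1],3),"zmax",p[:,2].max().round(3)); print(np.round(bp,3).tolist()); return p
d=P[330,200]; print("desk z",[P[v,u].round(4).tolist() for v,u in((250,270),(180,250),(300,400),(270,380),(200,360))])
M=np.zeros((400,640),bool)
def box(u0,u1,v0,v1):
    m=M.copy(); m[v0:v1,u0:u1]=1; return m
wood=(hsv[...,0]>8)&(hsv[...,0]<30)&(hsv[...,1]>70)
for n,b in(("L",box(210,275,205,250)),("R",box(388,452,218,268))):
    p=st(b&wood,n)
    c=p.mean(0)
    # direction fit of floor plane z = a x + b y + c, central points
    near=np.linalg.norm(p[:,:2]-np.median(p[:,:2],0),axis=1)<.025
    q=p[near]; A=np.c_[q[:,:2],np.ones(len(q))]
    for _ in range(4):
        k=np.linalg.lstsq(A,q[:,2],rcond=None)[0]; e=abs(A@k-q[:,2]); g=e<max(.002,np.median(e)*2); A,q=A[g],q[g]
    print("plane",k.round(3),"slope",np.degrees(np.arctan(np.hypot(*k[:2]))).round(1),"downdir deg",np.degrees(np.arctan2(-k[1],-k[0])).round(1),len(q),c.round(3))
cb=box(280,368,262,312)
c=st(cb&(P[...,2]>.012)&(P[...,2]<.034),"case")
t=st(cb&(P[...,2]>.06),"tab"); print(np.median(t,0).round(4))
for n,b in(("redC",box(290,350,195,250)),):st(b&(P[...,2]>.01),n)
```

```text
desk z [[0.4949, 0.243, 0.0002], [0.6451, 0.325, 0.0013], [0.4437, -0.0615, -0.0005], [0.4995, -0.0079, -0.0012], [0.6487, 0.0639, -0.0009]]
L 1070 rect c [0.5293 0.3114] sz [0.054 0.094] zmax 0.053
[[0.49799999594688416, 0.35600000619888306], [0.5070000290870667, 0.2619999945163727], [0.5609999895095825, 0.2669999897480011], [0.5519999861717224, 0.3610000014305115]]
plane [ 0.032 -0.365  0.132] slope 20.1 downdir deg 94.9 276 [0.529 0.309 0.033]
R 1130 rect c [ 0.5722 -0.0813] sz [0.093 0.054] zmax 0.053
[[0.5389999747276306, -0.12399999797344208], [0.5929999947547913, -0.13099999725818634], [0.6050000190734863, -0.039000000804662704], [0.5509999990463257, -0.03200000151991844]]
plane [0.072 0.365 0.024] slope 20.4 downdir deg -101.1 272 [ 0.57  -0.079  0.032]
case 857 rect c [0.4374 0.1088] sz [0.159 0.039] zmax 0.033
[[0.4000000059604645, 0.035999998450279236], [0.4390000104904175, 0.027000000700354576], [0.4740000069141388, 0.18199999630451202], [0.4359999895095825, 0.19099999964237213]]
tab 90 rect c [0.4375 0.1088] sz [0.026 0.014] zmax 0.084
[[0.42899999022483826, 0.09700000286102295], [0.4429999887943268, 0.0949999988079071], [0.44600000977516174, 0.12099999934434891], [0.4320000112056732, 0.12200000137090683]]
[0.4377 0.1086 0.0786]
redC 968 rect c [0.5729 0.1451] sz [0.093 0.051] zmax 0.053
[[0.5329999923706055, 0.10999999940395355], [0.5809999704360962, 0.09300000220537186], [0.6129999756813049, 0.18000000715255737], [0.5640000104904175, 0.1979999989271164]]
```

```bash
cat >> h.py <<'E'
def go(x,y,z=None,line=None,s=None):
    "shift in tool cm to world TCP (x,y,z); turn (deg) to get tool y at right angle to world line angle"
    s=s or ctrl.get_state(); M=R.from_rotvec(s["tool_rot"]).as_matrix(); p=np.array(s["tcp_pos"])
    z=p[2] if z is None else z
    d=M.T@(np.array([x,y,z])-p)*100
    a=np.degrees(np.arctan2(M[1,1],M[0,1]))
    t=None
    if line is not None: t=-(((line-90-a)+90)%180-90)  # tool z down: turn sign reversed
    print("p",p.round(4),"shift cm",d.round(2),"toolx",M[:,0].round(3),"tooly",M[:,1].round(3),"turn",t,"q7",round(float(s["q"][6]),2),"q1",round(float(s["q"][0]),2),"t",s["time"])
E
python3 - <<'E'
from h import *
go(.42,-.30,.23); go(.4377,.1088,.2,78)
f=grab("top");P=cloud(f)
m=np.zeros((400,640),bool); m[262:312,280:368]=1
p=P[m&(P[...,2]>.018)&(P[...,2]<.034)][:,:2]
print(cv2.fitLine(p.astype(np.float32),cv2.DIST_HUBER,0,.01,.01).ravel())
f=grab("scene");P=cloud(f);m=(P[...,2]>.018)&(P[...,2]<.09)&(abs(P[...,0]-.4375)<.06)&(abs(P[...,1]-.109)<.1)
p=P[m&(P[...,2]<.034)][:,:2];print(len(p),cv2.fitLine(p.astype(np.float32),cv2.DIST_HUBER,0,.01,.01).ravel())
r=P[m&(P[...,2]>.06)]; print(r.min(0),r.max(0))
E
```

```text
p [ 0.1478 -0.607   0.2308] shift cm [ 33.71 -23.39   0.1 ] toolx [ 0.972  0.237 -0.   ] tooly [ 0.237 -0.972 -0.001] turn None q7 -0.05 q1 1.29 t 0.15
p [ 0.1478 -0.607   0.2308] shift cm [ 45.1  -62.69   3.14] toolx [ 0.972  0.237 -0.   ] tooly [ 0.237 -0.972 -0.001] turn -64.31527515294468 q7 -0.05 q1 1.29 t 0.15
[0.14937018 0.98878133 0.43739107 0.10830493]
930 [0.16910636 0.9855978  0.43356556 0.11713148]
[0.42734381 0.09778229 0.06022787] [0.443857   0.12318255 0.0832304 ]
```

Emit:
{"fn": "arm_command", "kwargs": {"series": [[8.5,3.4,-2.34,0,0],[8.5,3.4,-2.34,0,0],[8.5,3.4,-2.34,0,0],[8.5,3.4,-2.34,0,0],[8.5,3.4,-2.34,0,0],[8.5,3.4,-2.34,0,0],[8.5,3.4,-2.34,0,0],[8.5,3.4,-2.34,0,0],[8.5,3.4,-2.34,0,0],[8.5,3.4,-2.34,0,0],[8.5,1.1,-3.6,0,0],[8.5,1.1,-3.6,0,0],[8.5,1.1,-3.6,0,0],[8.5,1.1,-3.6,0,0],[8.5,1.1,-3.6,0,0],[8.5,1.1,-3.6,0,0],[8.5,1.1,-3.6,0,0],[8.5,1.1,-3.6,0,0],[8.5,1.1,-3.6,0,0],[8.5,1.1,-3.6,0,0]]}}

```text
time: 1.92
tcp_pos: [0.4443, 0.0781, 0.2315]
tool_rot: [3.119, 0.374, 0.001]
wrist_force: [0.3, -0.8, 1.1]
width: 0.0848
finger_force: 0.0
```

Emit:
{"fn": "arm_command", "kwargs": {"series": [[8.5,0,0,0,-7],[8.5,0,0,0,-7],[8.5,0,0,0,-7],[8.5,0,0,0,-7],[8.5,0,0,0,-7],[8.5,0,0,0,-7],[8.5,0,0,0,-7],[8.5,0,0,0,-7],[8.5,0,0,0,-7],[8.5,0,0,0,-4],[8.5,0,0,0,0],[8.5,0,0,0,0]]}}

```text
time: 2.92
tcp_pos: [0.4445, 0.0763, 0.2313]
tool_rot: [-2.397, -2.03, 0.0]
wrist_force: [0.3, -0.1, -0.3]
width: 0.0852
finger_force: 0.0
```

```bash
python3 -c "
from h import *
go(.4375,.109,.15,81)"
```

```text
p [0.4445 0.0763 0.2313] shift cm [ 3.11 -1.23  8.13] toolx [0.165 0.986 0.   ] tooly [ 0.986 -0.165 -0.   ] turn -0.4769137913922634 q7 -0.5 q1 0.37 t 2.9167
```

Emit:
{"fn": "arm_command", "kwargs": {"series": [[8.5,1.6,-0.6,2,0],[8.5,1.5,-0.6,2,0],[8.5,0,0,2.5,0],[8.5,0,0,2,0],[8.5,0,0,0,0],[8.5,0,0,0,0]]}}

```text
time: 3.42
tcp_pos: [0.4374, 0.109, 0.1462]
tool_rot: [-2.395, -2.031, 0.002]
wrist_force: [-0.3, 0.9, 0.2]
width: 0.0851
finger_force: 0.0
```

```bash
python3 -c "
from h import *
go(.4375,.109,.046,81)
f=grab('scene')
c=cv2.resize(f['pixels'][150:330,300:500],None,fx=3,fy=3)[:,:,::-1];cv2.imwrite('pics/a.png',c)"
```

```text
p [0.4374 0.109  0.1462] shift cm [ 0.    0.03 10.02] toolx [ 0.163  0.987 -0.   ] tooly [ 0.987 -0.163 -0.002] turn -0.4054329042565712 q7 -0.69 q1 0.27 t 3.4167
```

View pics/a.png

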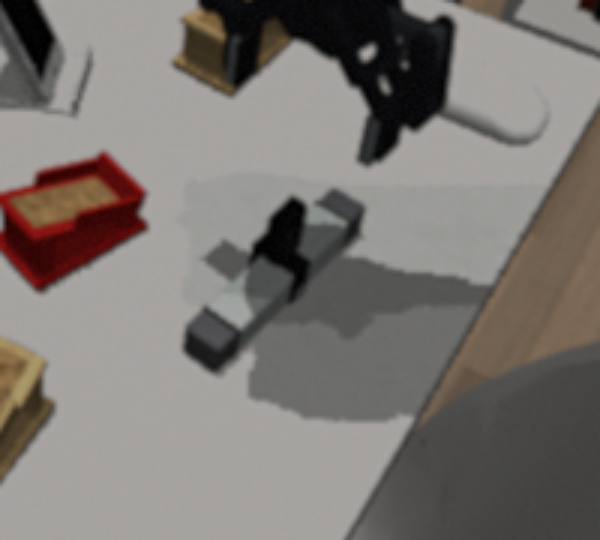

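The fingers, at crop (240,50) and (375,150), straddle the tab at crop (285,235) across the case. I'll descend and grip.

Emit:
{"fn": "arm_command", "kwargs": {"series": [[8.5,0,0,2.5,0],[8.5,0,0,2.5,0],[8.5,0,0,2.5,0],[8.5,0,0,1.5,0],[8.5,0,0,1,0],[4,0,0,0,0],[2.5,0,0,0,0],[2,0,0,0,0],[1,0,0,0,0],[0.5,0,0,0,0],[0.5,0,0,0,0],[0.5,0,0,0,0],[0.5,0,0,0,0],[0.5,0,0,0,0]], "squeeze": 50}}

```text
time: 4.63
tcp_pos: [0.4381, 0.1089, 0.0468]
tool_rot: [2.394, 2.033, 0.001]
wrist_force: [-2.2, -1.4, 9.4]
width: 0.0133
finger_force: 53.1
```

Emit:
{"fn": "arm_command", "kwargs": {"series": [[0.5,0,0,-1,0],[0.5,0,0,-2,0],[0.5,0,0,-2,0],[0.5,0,0,-2,0],[0.5,0,0,-2,0],[0.5,0,0,-2,0],[0.5,0,0,-2,0],[0.5,0,0,-2,0],[0.5,0,0,0,0],[0.5,0,0,0,0],[0.5,0,0,0,0],[0.5,0,0,0,0],[0.5,0,0,0,0],[0.5,0,0,0,0],[0.5,0,0,0,0],[0.5,0,0,0,0]]}}

```text
time: 5.97
tcp_pos: [0.4376, 0.1089, 0.196]
tool_rot: [-2.394, -2.033, 0.001]
wrist_force: [-0.2, 0.8, -2.6]
width: 0.0134
finger_force: 51.6
```

```bash
python3 -c "
from h import *
s=ctrl.get_state();print(s['torque'],s['width'])
f=grab('scene')
P=cloud(f);m=(P[...,2]>.08)&(P[...,2]<.25)&(abs(P[...,0]-.437)<.07)&(abs(P[...,1]-.109)<.1)
for a in np.arange(.03,.19,.02):
  k=m&(abs(P[...,1]-a)<.01); q=P[k]; print(a.round(2),len(q),q[:,2].min().round(3) if len(q) else 0,np.median(q[:,2]).round(3) if len(q) else 0)
c=cv2.resize(f['pixels'][100:300,280:480],None,fx=3,fy=3)[:,:,::-1];cv2.imwrite('pics/b.png',c)"
```

```text
[-0.02365222  0.01139878 -0.00925499] 0.013402508888060834
0.03 32 0.146 0.151
0.05 112 0.129 0.153
0.07 109 0.131 0.159
0.09 87 0.14 0.166
0.11 725 0.15 0.221
0.13 416 0.155 0.202
0.15 179 0.162 0.191
0.17 229 0.17 0.199
```

View pics/b.png

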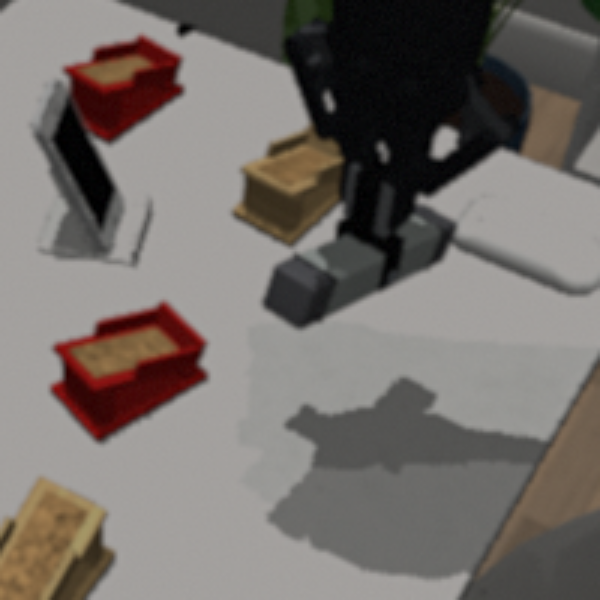

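The case's -y end dips: its near cap at crop (300,290) is high and its far cap at crop (440,225) is low, which depth confirms. So seat_b, the right wooden rest, is the target. I'll measure its profile.

Run:
```python
from h import *
for n in("top","scene"):
    f=grab(n);P=cloud(f); hsv=cv2.cvtColor(f["pixels"],cv2.COLOR_RGB2HSV)
    wood=(hsv[...,0]>8)&(hsv[...,0]<30)&(hsv[...,1]>70)
    m=wood&(abs(P[...,0]-.572)<.05)&(abs(P[...,1]+.081)<.065)&(P[...,2]>.002)&(P[...,2]<.07)
    p=P[m]; a=np.radians(-98.5); d=np.array([np.cos(a),np.sin(a)]); e=np.array([-d[1],d[0]])
    o=np.array([.5778,-.0437]); s=(p[:,:2]-o)@d; w=(p[:,:2]-o)@e
    print(n,len(p))
    for k in range(-16,96,6):
        g=(abs(s-k/1000)<.003); c=g&(abs(w)<.012)
        top=p[g][:,2].max() if g.any() else 0; hi=g&(p[:,2]>.046-.364*k/1000+0.0)
        print(k,int(g.sum()),"mid z",(np.median(p[c][:,2])*1e3).round(1) if c.any() else None,"w",(w[g].min()*1e3).round(1) if g.any() else 0,(w[g].max()*1e3).round(1) if g.any() else 0)
s=ctrl.get_state();go(.5778,-.0437,.196,81.5)
```

```text
top 1125
-16 0 mid z None w 0 0
-10 20 mid z 5.5 w -20.5 25.1
-4 126 mid z 45.5 w -26.9 26.8
2 79 mid z 48.6 w -26.8 21.1
8 66 mid z 47.4 w -27.9 21.6
14 63 mid z 44.7 w -26.5 21.3
20 64 mid z 42.6 w -27.2 22.7
26 71 mid z 40.6 w -27.5 21.6
32 71 mid z 38.6 w -26.9 24.2
38 67 mid z 34.7 w -26.3 23.1
44 69 mid z 34.2 w -26.0 24.1
50 60 mid z 31.2 w -25.8 22.7
56 68 mid z 28.6 w -24.9 24.9
62 67 mid z 27.1 w -25.7 24.5
68 66 mid z 24.6 w -24.9 23.8
74 70 mid z 22.4 w -25.2 25.9
80 87 mid z 32.0 w -24.6 24.6
86 11 mid z 35.5 w -21.0 22.4
92 0 mid z None w 0 0
scene 882
-16 0 mid z None w 0 0
-10 16 mid z 8.1 w -29.3 21.6
-4 123 mid z 38.0 w -29.8 24.4
2 222 mid z 24.6 w -31.9 23.6
8 43 mid z 48.1 w -29.6 19.1
14 33 mid z 45.9 w -29.4 21.8
20 32 mid z 43.0 w -29.7 20.2
26 51 mid z 40.7 w -29.3 21.4
32 48 mid z 38.8 w -29.3 21.1
38 46 mid z 36.2 w -29.6 21.6
44 50 mid z 34.0 w -28.1 20.1
50 49 mid z 31.7 w -28.7 20.0
56 38 mid z 30.5 w -27.9 20.8
62 35 mid z 28.1 w -24.7 20.9
68 22 mid z 25.2 w -19.5 21.5
74 28 mid z 24.3 w -7.3 21.0
80 46 mid z 27.3 w -9.6 23.3
86 0 mid z None w 0 0
92 0 mid z None w 0 0
p [0.4377 0.1089 0.1962] shift cm [-12.79  16.3    0.02] toolx [0.162 0.987 0.   ] tooly [ 0.987 -0.162 -0.   ] turn -0.8131584364578686 q7 -0.62 q1 0.32 t 6.1167
```

Emit:
{"fn": "arm_command", "kwargs": {"series": [[0.5,-0.8,1,0,0],[0.5,-1.4,1.8,0,0],[0.5,-1.6,2,0,0],[0.5,-1.6,2,0,0],[0.5,-1.6,2,0,0],[0.5,-1.6,2,0,0],[0.5,-1.6,2,0,0],[0.5,-1.5,1.8,0,0],[0.5,-0.8,1,0,-1.6],[0.5,-0.4,0.5,0,0],[0.5,0,0,3,0],[0.5,0,0,2.5,0],[0.5,0,0,1,0],[0.5,0,0,0,0],[0.5,0,0,0,0],[0.5,0,0,0,0],[0.5,0,0,0,0]]}}

```text
time: 7.53
tcp_pos: [0.5766, -0.0443, 0.1327]
tool_rot: [2.365, 2.066, 0.002]
wrist_force: [-0.4, 0.5, -2.0]
width: 0.0131
finger_force: 51.6
```

```bash
python3 -c "
from h import *
go(.5757,-.0445,.097,82.3)
f=grab('scene');c=cv2.resize(f['pixels'][100:220,300:460],None,fx=4,fy=4)[:,:,::-1];cv2.imwrite('pics/c.png',c)"
```

```text
p [ 0.5766 -0.0443  0.1327] shift cm [-0.04 -0.09  3.57] toolx [0.134 0.991 0.   ] tooly [ 0.991 -0.134  0.002] turn -0.016814727438173804 q7 -0.37 q1 0.44 t 7.5333
```

View pics/c.png

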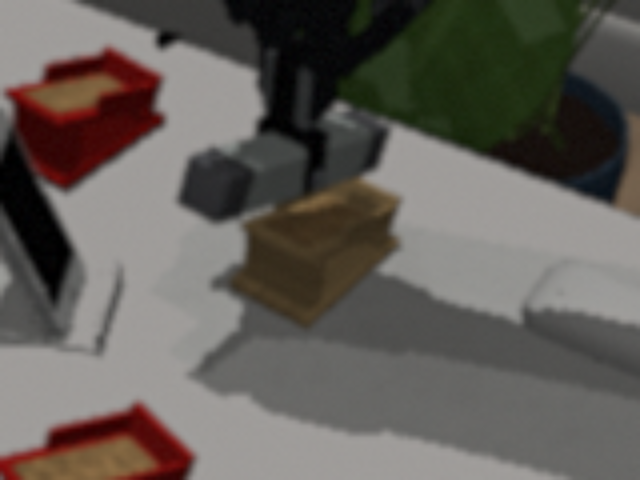

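The case hangs tilted over the wooden rest at crop (320,240), aligned with it and with its low end toward the stop. I'll lower it.

Emit:
{"fn": "arm_command", "kwargs": {"series": [[0.5,0,-0.1,1,0],[0.5,0,0,1,0],[0.5,0,0,0.7,0],[0.5,0,0,0.4,0],[0.5,0,0,0.2,0],[0.5,0,0,0,0],[0.5,0,0,0,0],[0.5,0,0,0,0]]}}

```text
time: 8.25
tcp_pos: [0.575, -0.0442, 0.0985]
tool_rot: [2.366, 2.067, 0.0]
wrist_force: [-0.5, -0.4, -1.6]
width: 0.0132
finger_force: 51.6
```

Still no contact, so I'll creep down.

Emit:
{"fn": "arm_command", "kwargs": {"series": [[0.5,0,0,0.1,0],[0.5,0,0,0.1,0],[0.5,0,0,0,0],[0.5,0,0,0,0]]}}

```text
time: 8.58
tcp_pos: [0.5753, -0.0443, 0.097]
tool_rot: [2.365, 2.066, 0.001]
wrist_force: [-1.5, 0.4, 8.8]
width: 0.0129
finger_force: 53.1
```

Contact: about 10 N is carried by the rest. I'll release slowly, then retreat upward.

Emit:
{"fn": "arm_command", "kwargs": {"series": [[1.6,0,0,-0.05,0],[2,0,0,0,0],[2.5,0,0,0,0],[3.5,0,0,0,0],[4.5,0,0,0,0],[5.5,0,0,0,0],[6.5,0,0,0,0],[6.5,0,0,0,0],[6.5,0,0,0,0],[6.5,0,0,-1,0],[6.5,0,0,-2,0],[6.5,0,0,-3,0],[6.5,0,0,-3,0],[6.5,0,0,-3,0],[6.5,0,0,-3,0],[6.5,0,0,0,0],[6.5,0,0,0,0],[6.5,0,0,0,0]]}}

```text
time: 10.08
tcp_pos: [0.5746, -0.0443, 0.2467]
tool_rot: [-2.366, -2.067, 0.0]
wrist_force: [0.5, -0.5, -0.2]
width: 0.0651
finger_force: 0.0
```

Run:
```python
from h import *
f=grab('scene');c=cv2.resize(f['pixels'][100:220,300:460],None,fx=4,fy=4)[:,:,::-1];cv2.imwrite('pics/d.png',c)
P=cloud(f); hsv=cv2.cvtColor(f["pixels"],cv2.COLOR_RGB2HSV)
o=np.array([.5751,-.0483]); a=np.radians(-97.7); d=np.array([np.cos(a),np.sin(a)]); e=np.array([-d[1],d[0]])
S=(P[...,:2]-o)@d; W=(P[...,:2]-o)@e
m=(abs(S)<.11)&(abs(W)<.03)&(P[...,2]>.025)&(P[...,2]<.13)&(hsv[...,1]<60)
s,w,z=S[m],W[m],P[...,2][m]
for k in range(-90,90,10):
    g=abs(s-k/1000)<.005
    if g.sum()>3: print(k,g.sum(),"ztop",(np.percentile(z[g],90)*1e3).round(1),"w",(np.percentile(w[g],[5,95])*1e3).round(1))
print("s range",np.percentile(s,[.5,99.5]).round(4))
```

```text
-80 122 ztop 99.0 w [-15.1   9.7]
-70 75 ztop 103.6 w [-15.7   7.8]
-60 50 ztop 100.9 w [-16.1   7.4]
-50 52 ztop 96.9 w [-15.9   8.7]
-40 50 ztop 93.4 w [-16.4   7.7]
-30 49 ztop 89.4 w [-15.9   8.1]
-20 77 ztop 118.4 w [-16.    6.2]
-10 112 ztop 118.7 w [-19.9  13.7]
0 73 ztop 127.0 w [-20.4   3.5]
10 27 ztop 126.0 w [-16.3  -0.8]
20 25 ztop 69.6 w [-16.7 -11.4]
30 36 ztop 68.1 w [-16.2   5.2]
40 35 ztop 64.7 w [-15.3   6.4]
50 36 ztop 60.8 w [-16.2   8.9]
60 32 ztop 57.3 w [-15.8   8.8]
70 28 ztop 53.3 w [-24.1   7.1]
s range [-0.0827  0.0742]
```

View pics/d.png

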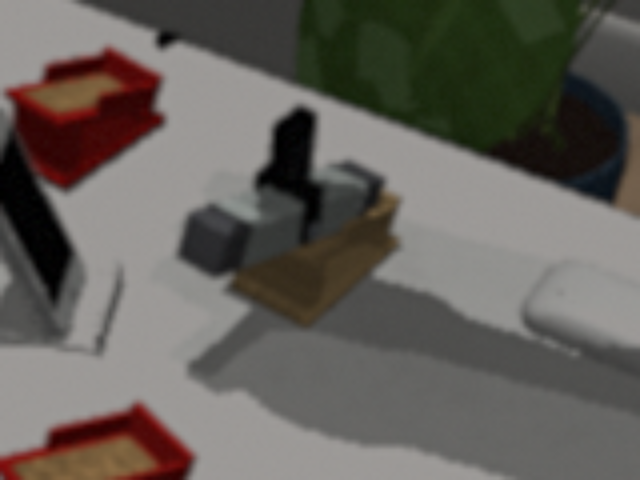

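The case lies in the trough along the slope, from crop (215,240) down to (360,180). It is about 4 mm upslope of the seat point, roughly 6 mm from the stop, and well inside tolerance. Handing in.

```bash
python3 -c "
from h import *
print(order.hand_in())"
```

```text
the job is handed in; nothing more can be done
None
```

I handed the job in: the case's -y end dipped when lifted, so it now lies in seat_b, the wooden rest that falls to the right, with its lower end about 6 mm from the stop and the gripper clear at about 10 s; the hand-in gave no verdict.

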